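# Load a vial cassette past the keeper flap of a dock

## Robot

A 7-joint arm with a two-finger parallel gripper is mounted at the origin on the work surface. World frame = base frame: x ahead of the robot, y to its left, z up, the work surface at z = 0. Lengths are in m, angles in degrees, forces in N, time in s.
With the tool pointing down it reaches from about 0.425 to 0.875 m from the base axis. Payload 4.7 kg.
Tool frame: the origin (TCP) lies on the mounting face of the last link; the fingertips stand tcp_to_tips ahead of it and the grasp point (between the pads) lies 164 mm ahead of it (tcp_to_tips is the distance from the TCP to the fingertips, in m); z points along the fingers, y is the line along which they close (so a half turn about z gives the same grasp; the last joint's range is limited). The gripper opens to 87 mm and grips with 3 to 60 N. Pads are 19 mm wide; open, the fingers measure 117 mm over their backs; the gripper's body (75 mm by 190 mm) begins 51 mm behind the grasp point.
Start: joints at [68.474, 18.392, -4.016, 83.108, 1.295, 78.541, -3.26], TCP at [0.247, -0.601, 0.405] pointing down, gripper open.
Joint ranges: [-163.93, 163.93], [-17.29, 119.83], [-79.2, 71.16], [3.27, 140.29], [-89.18, 269.18], [5.43, 117.66], [-154.24, 154.24]. Speed limits (degrees/s): [147.25, 147.25, 180, 180, 180, 180, 180].

## Interface

Orientations are given as [roll, pitch, yaw] about the fixed x, y, z axes, in that order (R = Rz(yaw) Ry(pitch) Rx(roll)).
In Python, from cell import get_obs, read_camera, sign_off, tcp_to_tips gives the robot as it stands.
- The arm moves only by the tool drive_tool, never from a script. Its argument "rows" is one flat list of numbers, 7 for each row, row after row: the shift along the tool's x, y, z in m, then the turn, a rotation vector about the tool's x, y, z in rad, then the gripper command: -1 is shut, 1 is fully open, values between are in proportion. In form: [tx, ty, tz, rx, ry, rz, fingers, tx, ty, tz, rx, ry, rz, fingers, ...]. A call has 1 to 5 rows; each row shifts and turns the commanded pose from where the row before left it, along the tool's axes as they then stand; what a row does not reach is not made up. A row lasts 1/8 s, in which the tool goes at most 62.5 mm and 10.7 degrees, less where a joint would pass 70% of its speed; a pose out of reach is approached as far as the arm can. A call is refused whole if a number of a shift passes 0.0625 or a number of a turn 0.188, either way. A call with a gripper value outside its range is refused whole. The fingers move at their own pace and stop on an object; "grip_force" is the grip in N (left out, the last holds). Time passes only in rows, so rows that do not move let the fingers close. It gives the time, the measured TCP pose, the force, the opening and the grip force at its end, in the units of the state.
- get_obs(): the state, without advancing time (a new reading comes with each control period).
- read_camera(name): name is "scene" or "top"; returns a dict with "color" (400x640x3 uint8, blue, green, red), "fov_y" (degrees; the focal length in pixels is half the picture's height over the tangent of half this angle, whatever the lens; pixels are square), "cx", "cy" (the principal point, pixels), "k1" (the pictures are not rectified: a ray, as slopes to the right and down, at radius r is drawn at 1 + k1 r^2 times it, then the intrinsics apply), "cam_to_world" (4x4, takes a point from camera to world coordinates). Camera axes: x right, y up, looking along -z (the intrinsics and any distortion apply to the point x, -y, -z); pixel columns grow to the right and rows downward; lengths in m; the calibration is good to about 2 mm. A picture is of the moment at which its call begins. There is no depth.
- sign_off(): hands the job in; it is judged then, once.
The state is a dict: "time_s": time; "qpos": joint angles; "joint_velocities": joint speeds; "effort": joint torques, N m; "tool_pos": TCP position; "tool_rot": TCP orientation; "force": force on the tool from outside, world axes, zero at the start; "wrist_torque": the same for the moment, N m; "grip_width": finger opening in m; "grasp_force": force on a finger pad.
Only numpy, scipy, OpenCV 4.12 (cv2) and the standard library are available. Lean on these libraries where they do the work, as an engineer would, in place of code of your own. Each camera call takes 0.05 s, during which the arm holds its last target. There are 200 camera calls.

## Task

Take the blue vial cassette out of the steel tray, lay it in the open mouth of the steel dock and slide it along the trough, through the orange one-way flap and against the white sprung plate, until the flap has sprung fully shut behind it; then let go, so that the sprung plate holds the cassette back against the shut flap. Keep the forces gentle (no ramming or wedging in the trough or on the plate), keep the cassette upright, and leave the other things on the counter where they are.

Things in the scene. Friction and masses are not known exactly. Their poses are not given: they have to be found in the camera images.
- cassette_grip (a point): Grip point on the upright white rib on top of the blue cassette: rib 30 mm long (x), 14 thick (y), from 26 to 62 mm above the cassette's underside; this point is 48 mm above the underside. Pinch it across its 14 mm and keep the fingertips above the blue block: the flap then passes under them.
- cassette_mid (a point): Centre of the loose cassette's blue block, 90 mm long (its x), 44 wide (y), 26 tall, z up; about 0.22 kg (varies), the same either way round. This point is 13 mm above the underside. Four vial caps stand 8 mm out of its top, clear of the rib.
- tray: Steel tray, fixed, 190 (x) x 140 (y) x 16 mm tall, floor 4 mm thick; origin under its centre. The cassette starts in it.
- dock: Steel dock, fixed, base plate 310 (x) x 110 (y) x 8 mm; origin at the centre of its underside, z up. The cassette slides along the trough towards the dock's +x. A blue keeper is clamped somewhere along the trough, its place not measured, to be felt or seen: it carries the flap (hinge at dock x anywhere from -33 to +5 mm) and the sprung plate.
- dock_floor (a point): On the trough's floor above the dock's origin (8 mm up), same axes. Two guides 10 mm tall form the trough, centred on y = 0: straight and 47 mm wide inside from x = -45 to +155 mm, so the cassette has 1.5 mm play each side. The flap's hinge post stands just outside the +y guide, its top 33 mm above the counter.
- guides: The two aluminium side guides fixed on the dock, 4 mm thick, 10 mm tall above the floor; same origin and axes as the dock. Not to be wedged or forced.
- dock_mouth (a point): On the floor of the trough's open mouth, 105 mm to -x of dock_floor: with the cassette's middle laid here its nose is still 15 mm short of the straight part. The guides flare from 47 mm wide inside at the straight part to about 90 mm at the dock's -x end.
- flap (a joint): Orange upright blade, 28 mm long, 11 to 25 mm above the floor, hinged about a vertical axis 30 mm to +y of the trough's middle. 0 = shut, leaning across towards +x, tip 14 mm beyond the hinge; opens only towards +x, to 1.05 rad, light spring (3 N at tip); about 0.74 on the cassette's side. Springs shut once the cassette's rear is 28 mm beyond the hinge, and bars the way back.
- follower (a joint): White sprung plate across the trough on the keeper, face 100 mm beyond the flap's hinge. 0 = out; metres pushed in (dock +x), hard stop at 0.023. Spring 2 N at first touch, 6.3 N at 0.017, where the flap snaps shut behind the cassette, 7.75 N at the stop. Let go, it pushes the cassette back on the shut flap and rests near 0.004.
- vial_p (a point): small glass vial with a blue cap, 22 mm across, 45 tall, standing in the tray beside the cassette; bystander, point at its middle at the counter side (underside)
- vial2_p (a point): small glass vial with a red cap, 22 mm across, 45 tall; bystander, point at its middle at the counter side (underside)
- carton_p (a point): white carton 45 x 45 x 90 mm; bystander, point at its middle at the counter side (underside)
- tape_p (a point): roll of tape lying flat, 100 mm across, 24 tall; bystander, point at its middle at the counter side (underside)
- gel_p (a point): amber bottle, 60 mm across, 150 tall; bystander, point at its middle at the counter side (underside)
- cup_p (a point): small steel cup, 64 mm across, 50 tall; bystander, point at its middle at the counter side (underside)
- soap_p (a point): green bottle, 60 mm across, 140 tall; bystander, point at its middle at the counter side (underside)
There are look-alikes about, which are no part of the job. There is more than one size of the part that bears cassette_grip; the job needs the middle-sized.

How it is judged (in metres and radians):
On the way, in this order (a step that is already met when the one before it is completed fails the run):
1. The cassette lies in the mouth of the dock, in line with the trough, the flap still shut (y of cassette_mid in the frame of dock between -0.008 and 0.008 m and z of cassette_mid in the frame of dock between 0.015 and 0.0255 m and angle between the x axis of cassette_mid and the x axis of dock, either way round below 0.12 rad and angle between cassette_mid's own z axis and vertical below 0.1 rad and x of cassette_mid in the frame of dock between -0.15 and -0.06 m and value of joint flap below 0.1 rad), for 0.1 s.
2. The cassette itself holds the flap open while passing it (y of cassette_mid in the frame of dock between -0.008 and 0.008 m and z of cassette_mid in the frame of dock between 0.015 and 0.0255 m and angle between the x axis of cassette_mid and the x axis of dock, either way round below 0.12 rad and angle between cassette_mid's own z axis and vertical below 0.1 rad and value of joint flap above 0.5 rad and x of cassette_mid in the frame of dock below 0.075 m), for 0.1 s.
At the end, for the whole second after the job is handed in: The cassette lies upright in the trough (within 8 mm of its middle line, on the floor, in line within 0.12 rad), at rest and released; the flap is shut behind it (below 0.12 rad) and the sprung plate is pushed in by more than 1.5 mm, so it holds the cassette against the flap (y of cassette_mid in the frame of dock between -0.008 and 0.008 m and z of cassette_mid in the frame of dock between 0.015 and 0.0255 m and angle between the x axis of cassette_mid and the x axis of dock, either way round below 0.12 rad and angle between cassette_mid's own z axis and vertical below 0.1 rad and value of joint flap below 0.12 rad and value of joint follower above 0.0015 m and linear speed of cassette below 0.01 m/s and contact force between the fingers and cassette below 0.1 N); the robot touches nothing.
It fails at once if The cassette is pressed on the sprung plate, its stop or the flap with more than 18 N (contact force between cassette and follower above 18 N or contact force between cassette and flap above 18 N).
It fails at once if The cassette is forced against the trough's side guides with more than 20 N (contact force between cassette and guides above 20 N).
It fails at once if The cassette is tipped by more than 0.35 rad (angle between cassette_mid's own z axis and vertical above 0.35 rad).
It fails at once if A bystander is shifted by more than 30 mm or tipped over (distance of any of vial_p, vial2_p, carton_p, tape_p, gel_p, cup_p, soap_p from where it was at the start of the episode above 0.03 m or angle between any of vial_p, vial2_p, carton_p, tape_p, gel_p, cup_p, soap_p's own z axis and vertical above 0.5 rad).
It also fails if it takes over 72 s, if anything falls off the work surface, if the arm or the gripper's body presses on something with over 40 N, if the wrist force passes 120 N, or if a joint passes its speed limit or range.

## Working session

There is one attempt and no reset: what is moved stays moved. The work goes in short steps, Python scripts to look and compute and a tool call to move; the robot and the scene stay as the last step left them, time stands still between calls to the robot, and variables do not carry over. Pictures are saved under pics/ and viewed, at most 10 in all, crops included, and the job is handed in when it is done.

Besides the shell and the picture viewer there is one more tool, called as a command line: name --argument value ..., lists and objects as JSON in quotes. drive_tool: Moves the arm, as the interface text tells. Its arguments: {"type":"object","properties":{"rows":{"type":"array","items":{"type":"number"}},"grip_force":{"type":"number"}},"required":["rows"]}

```bash
mkdir -p pics; cat > h.py <<'E'
import numpy as np, cv2
from cell import *
def K(c):
    h,w=c["color"].shape[:2]; f=h/2/np.tan(np.radians(c["fov_y"])/2); return f,c["cx"],c["cy"],c["k1"],np.array(c["cam_to_world"])
def ray(c,u,v):
    f,cx,cy,k,T=K(c); d=np.array([(u-cx)/f,(v-cy)/f]); s=d.copy()
    for _ in range(30): s=d/(1+k*(s@s))
    r=T[:3,:3]@np.array([s[0],-s[1],-1]); return T[:3,3],r
def onz(c,u,v,z):
    o,r=ray(c,u,v); return (o+r*(z-o[2])/r[2])
def proj(c,p):
    f,cx,cy,k,T=K(c); q=T[:3,:3].T@(np.array(p)-T[:3,3]); s=np.array([q[0],-q[1]])/-q[2]; s=s*(1+k*(s@s)); return s*f+[cx,cy]
E
python3 - <<'E'
from h import *
o=get_obs(); print(o, tcp_to_tips)
for n in("scene","top"):
    c=read_camera(n); cv2.imwrite(f"pics/{n}0.png",c["color"]); print(n,c["fov_y"],c["cx"],c["cy"],c["k1"],np.round(c["cam_to_world"],3).tolist())
E
```

```text
{'time_s': 0.0, 'qpos': array([68.47574402, 18.43963449, -4.01586843, 83.17565741,  1.29554196,
       78.53995825, -3.26085507]), 'joint_velocities': array([-0.07128374,  0.05316373, -0.01383421,  0.06038993, -0.0273576 ,
       -0.04019283, -0.07654207]), 'effort': array([-7.03760088e-04, -4.91291249e+01, -4.03955765e-01, -3.12526810e+01,
       -6.40013977e-02,  4.38993413e-02,  1.84919872e-04]), 'tool_pos': array([ 0.24687662, -0.60106925,  0.40364809]), 'tool_rot': array([-1.79890025e+02,  6.17272111e-03,  2.23336012e+01]), 'force': array([0.25270552, 0.74154619, 0.35196989]), 'wrist_torque': array([ 0.0515881 , -0.04996148,  0.00985371]), 'grasp_force': 0.0, 'grip_width': 0.086974856120188} 0.1822
scene 56.527345007418596 321.11805785204683 201.10760521830224 -0.08725170001628306 [[-0.872, -0.302, 0.385, 0.886], [0.489, -0.51, 0.708, 0.692], [-0.017, 0.805, 0.593, 0.615], [0.0, 0.0, 0.0, 1.0]]
top 50.25668877318537 323.9390720709892 200.11794409804145 -0.062164050880362046 [[-0.0, 0.993, -0.119, 0.37], [-1.0, -0.0, 0.003, 0.009], [0.003, 0.119, 0.993, 1.408], [0.0, 0.0, 0.0, 1.0]]
```

View pics/scene0.png

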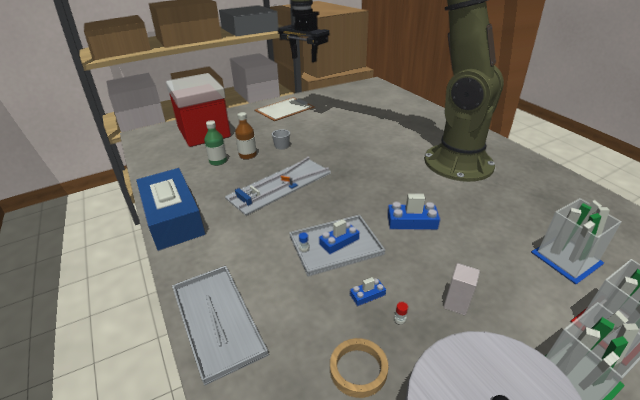

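View pics/top0.png

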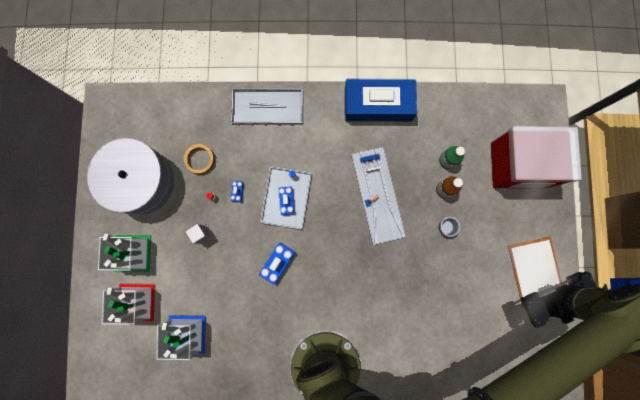

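The scene view shows the middle-sized cassette in the tray at (340,236) beside the blue-capped vial at (303,240), with a large and a small look-alike outside the tray. In the top view the cassette is at (286,200) and the dock at (378,196). The dock's sprung plate is at its upper end (370,160), the flap at (371,201) and the mouth at the lower end (387,235).

```bash
python3 - <<'E'
from h import *
c=read_camera("top"); im=c["color"]; s=read_camera("scene")
big=np.hstack([cv2.resize(im[150:250,255:320],None,fx=5.5,fy=5.5,interpolation=cv2.INTER_CUBIC),cv2.resize(im[145:245,345:410],None,fx=5.5,fy=5.5,interpolation=cv2.INTER_CUBIC)]); cv2.imwrite("pics/t1.png",big)
big=cv2.resize(s["color"][150:275,220:390],None,fx=4.5,fy=4.5,interpolation=cv2.INTER_CUBIC); cv2.imwrite("pics/s1.png",big)
hsv=cv2.cvtColor(im,cv2.COLOR_BGR2HSV)
m=cv2.inRange(hsv,(105,120,60),(130,255,255))
cs,_=cv2.findContours(m,cv2.RETR_EXTERNAL,cv2.CHAIN_APPROX_NONE)
for k in cs:
    if cv2.contourArea(k)>8:
        r=cv2.minAreaRect(k); b=np.array([onz(c,*p,.025)[:2] for p in cv2.boxPoints(r)])
        e=[b[1]-b[0],b[2]-b[1]]; e=max(e,key=np.linalg.norm)
        print(np.round(r[0],1),np.round(r[1],1),"w",b.mean(0).round(4),"L",round(np.linalg.norm(e),3),"ang",np.degrees(np.arctan2(e[1],e[0])).round(1))
E
```

```text
[187.  334.5] [37. 36.] w [0.1044 0.4404] L 0.116 ang -89.4
[634. 281.] [ 4. 10.] w [ 0.2643 -1.027 ] L 0.036 ang -91.1
[617.5 283. ] [13. 10.] w [ 0.2589 -0.9677] L 0.046 ang -91.0
[276.6 263.2] [19.4 38.9] w [0.3313 0.1563] L 0.124 ang -31.7
[367.1 202.7] [5.8 4. ] w [ 0.5268 -0.1371] L 0.019 ang -154.1
[286.1 200.4] [27.4 13.4] w [0.5345 0.1275] L 0.09 ang -174.4
[236.5 191. ] [20. 11.] w [0.5655 0.2909] L 0.066 ang -178.7
[292.  173.5] [5. 6.] w [0.6235 0.1091] L 0.02 ang -90.0
[369.8 157.7] [ 4.6 18.7] w [ 0.6767 -0.1481] L 0.062 ang -77.2
[381.   96.5] [35. 70.] w [ 0.8889 -0.1896] L 0.239 ang -89.7
```

View pics/t1.png

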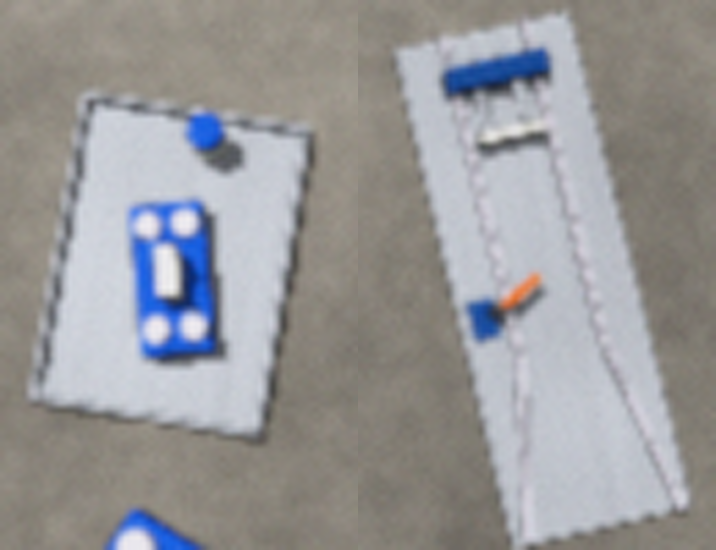

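View pics/s1.png

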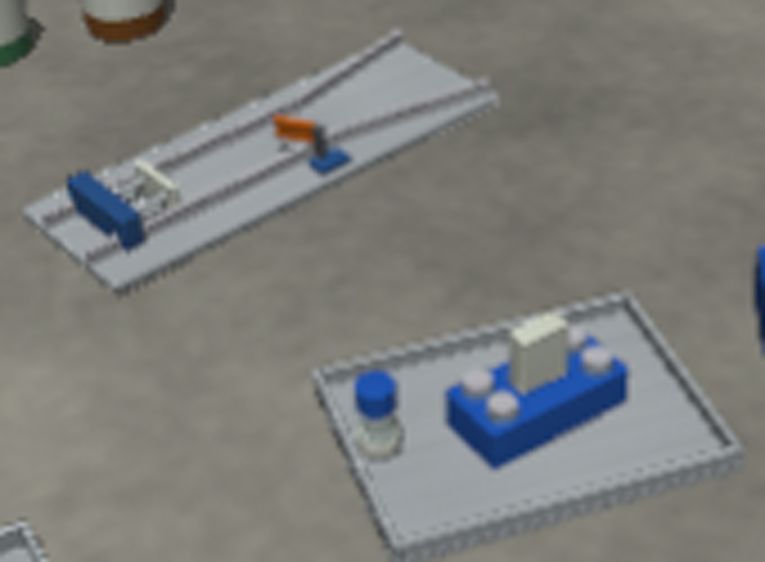

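The top crop shows the dock base corners at about (397,50), (567,12), (690,505) and (517,547) in crop pixels. The flap is shut, with its post at (485,318) and the plate at (513,135). The scene crop confirms that the rib stands upright and the vial is clear of it. Next I'll fit the dock and rib poses.

```bash
python3 - <<'E'
from h import *
c=read_camera("top"); im=c["color"]; hsv=cv2.cvtColor(im,cv2.COLOR_BGR2HSV)
b,g,r=[im[...,i].astype(int) for i in range(3)]
def fit(roi,z,m):
    x0,y0,x1,y1=roi; mm=np.zeros_like(m); mm[y0:y1,x0:x1]=m[y0:y1,x0:x1]
    mm=cv2.morphologyEx(mm,cv2.MORPH_CLOSE,np.ones((5,5)))
    k=max(cv2.findContours(mm,cv2.RETR_EXTERNAL,cv2.CHAIN_APPROX_NONE)[0],key=cv2.contourArea)
    P=np.array([onz(c,*p[0],z)[:2] for p in k],np.float32)
    rr=cv2.minAreaRect(P*1000); bp=cv2.boxPoints(rr); e=max([bp[1]-bp[0],bp[2]-bp[1]],key=np.linalg.norm)
    a=np.degrees(np.arctan2(e[1],e[0])); return np.round(rr[0],1),np.round(rr[1],1),a.round(2)
m=((g>140)|(b-r>12)).astype(np.uint8)*255
print("ctr px",im[185,385],im[185,340])
print("dock",fit((345,140,412,250),.008,m))
print("tray",fit((255,160,320,235),.016,m))
# guide lines / corners from eyeballed crop
cr=np.array([(397,50),(567,12),(690,505),(517,547)],float)
w=np.array([onz(c,345+(x-357.5)/5.5-.4,145+y/5.5-.4,.008)[:2] for x,y in cr])
print("eyeball",w.mean(0),w.round(4).tolist(),[np.degrees(np.arctan2(*(w[i]-w[j])[::-1])) for i,j in((0,3),(1,2))])
# rib
big=cv2.inRange(hsv,(0,0,170),(179,70,255)); roi=big.copy()*0; roi[186:214,277:297]=big[186:214,277:297]
n,l,st,ce=cv2.connectedComponentsWithStats(roi)
for i in range(1,n): print(st[i],ce[i],onz(c,*ce[i],.066)[:2],onz(c,*ce[i],.034)[:2])
# flap, follower
o=cv2.inRange(hsv,(5,150,120),(20,255,255)); ys,xs=np.nonzero(o[150:240,350:400]); 
P=np.array([onz(c,x+350,y+150,.033)[:2] for x,y in zip(xs,ys)]); print("flap",P.min(0),P.max(0),P.mean(0))
E
```

```text
ctr px [199 188 186] [127 135 142]
dock (array([ 575.9, -153.6]), array([360.8, 146.8]), np.float32(12.82))
tray (array([548.1, 126.3]), array([245.8, 212.3]), np.float32(0.05))
eyeball [ 0.55547886 -0.17612118] [[0.6941, -0.0896], [0.7181, -0.1939], [0.4172, -0.2624], [0.3925, -0.1585]] [np.float64(12.878426565442311), np.float64(12.826296844904242)]
[277 186  12  28  90] [279.         197.66666667] [0.53821227 0.14669547] [0.54222712 0.1499862 ]
[291 186   6  28  72] [294.98611111 196.55555556] [0.54175847 0.09597303] [0.54585788 0.09805429]
[286 188   5   5  20] [288.05 190.1 ] [0.56245305 0.11819342] [0.56704592 0.12080453]
[283 194   5  10  41] [284.85365854 198.90243902] [0.53425961 0.12806538] [0.53818021 0.13091189]
[288 207   5   5  19] [289.78947368 209.        ] [0.50208727 0.11211504] [0.50524073 0.11458121]
[281 208   5   4  16] [283.  209.5] [0.50049738 0.13358451] [0.50361293 0.13656262]
flap [ 0.53468377 -0.1655139 ] [ 0.54779912 -0.15228081] [ 0.54170723 -0.15843534]
```

```bash
cat >> h.py <<'E'
DO=np.array([.5555,-.176]); DA=12.85
def dw(x,y=0):
    a=np.radians(DA); return DO+np.array([x*np.cos(a)-y*np.sin(a),x*np.sin(a)+y*np.cos(a)])
def to(x,y,z,yaw):
    "rotation about tool z first, then shift in the turned axes"
    o=get_obs(); p=o["tool_pos"]; R0=cv2.Rodrigues(np.zeros(3))[0]
    from scipy.spatial.transform import Rotation as Ro
    A=Ro.from_euler("xyz",o["tool_rot"],degrees=True); B=Ro.from_euler("xyz",[180,0,yaw],degrees=True)
    print("t",round(o["time_s"],2),"pos",p.round(4),"rot",o["tool_rot"].round(2),"F",o["force"].round(2),"w",round(o["grip_width"],4))
    print("turn",(A.inv()*B).as_rotvec().round(4),"shift",B.inv().apply(np.array([x,y,z])-p).round(4))
E
python3 -c "
from h import *
to(.5343,.128,.30,5.6)"
```

```text
t 0.25 pos [ 0.2469 -0.6012  0.4042] rot [-1.7995e+02  1.0000e-02  2.2340e+01] F [-0.21  0.02 -0.77] w 0.087
turn [-9.000e-04  2.000e-04  2.921e-01] shift [ 0.3571 -0.6977  0.1042]
```

drive_tool --rows '[0,0,0,0,0,0.146,1,0,0,0,0,0,0.146,1]' --grip_force 20

```text
time_s: 0.5
tool_pos: [0.247, -0.6012, 0.4046]
tool_rot: [-180.0, 0.0, 5.3]
force: [-0.2, -0.5, -0.0]
grip_width: 0.087
grasp_force: 0.0
```

drive_tool --rows '[0.0255,-0.05,0,0,0,0,1,0.0255,-0.05,0,0,0,0,1,0.0255,-0.05,0,0,0,0,1,0.0255,-0.05,0,0,0,0,1,0.0255,-0.05,0,0,0,0,1]'

```text
time_s: 1.12
tool_pos: [0.3499, -0.3381, 0.4049]
tool_rot: [180.0, -0.0, 5.6]
force: [0.3, 0.0, -0.3]
grip_width: 0.0872
grasp_force: 0.0
```

drive_tool --rows '[0.0255,-0.05,0,0,0,0,1,0.0255,-0.05,0,0,0,0,1,0.0255,-0.05,0,0,0,0,1,0.0255,-0.05,0,0,0,0,1,0.0255,-0.05,0,0,0,0,1]'

```text
time_s: 1.75
tool_pos: [0.4522, -0.0769, 0.405]
tool_rot: [179.9, -0.0, 5.6]
force: [1.1, 0.4, -0.3]
grip_width: 0.087
grasp_force: 0.0
```

drive_tool --rows '[0.0255,-0.05,0,0,0,0,1,0.0255,-0.05,0,0,0,0,1,0.0255,-0.05,0,0,0,0,1,0.0255,-0.05,0,0,0,0,1,0,0,0.05,0,0,0,1]'

```text
time_s: 2.38
tool_pos: [0.5355, 0.1363, 0.3579]
tool_rot: [-179.8, -0.5, 6.0]
force: [0.6, -0.4, -0.7]
grip_width: 0.0872
grasp_force: 0.0
```

drive_tool --rows '[0,0,0.05,0,0,0,1,0,0,0,0,0,0,1]'

```text
time_s: 2.62
tool_pos: [0.5322, 0.1295, 0.3012]
tool_rot: [180.0, 0.5, 5.6]
force: [-1.0, 0.6, 1.2]
grip_width: 0.0872
grasp_force: 0.0
```

```bash
python3 - <<'E'
from h import *
to(.5343,.128,.217,5.6)
s=read_camera("scene"); im=s["color"]; cv2.imwrite("pics/s2.png",cv2.resize(im[180:290,270:410],None,fx=5,fy=5,interpolation=cv2.INTER_CUBIC))
print("expected rib corners px", [proj(s,(.5343+a*.995-b*.0976,.128+a*.0976+b*.995,.066)).round(1).tolist() for a,b in((.015,.007),(.015,-.007),(-.015,-.007),(-.015,.007))])
E
```

```text
t 2.62 pos [0.5322 0.1295 0.3012] rot [179.99   0.48   5.63] F [-1.03  0.58  1.19] w 0.0872
turn [0.0002 0.0083 0.0005] shift [0.0019 0.0017 0.0842]
expected rib corners px [[335.3, 225.9], [331.7, 222.8], [342.0, 217.9], [345.7, 221.0]]
```

View pics/s2.png

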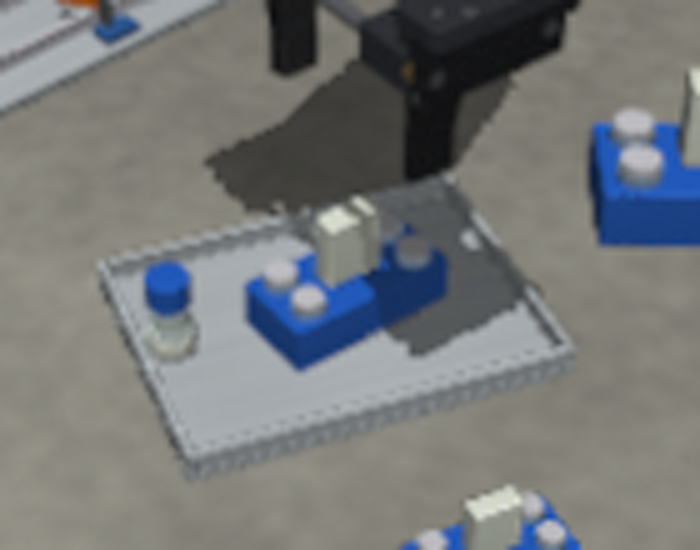

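The rib is where I predicted, within about 1 px of (338.7,221.9), and the fingers straddle it clear of the vial at (168,320) in the crop. Descending to grip.

drive_tool --rows '[0.001,0.001,0.03,0,0,0,1,0,0,0.03,0,0,0,1,0,0,0.024,0,0,0,1,0,0,0,0,0,0,1,0,0,0,0,0,0,1]'

```text
time_s: 3.3
tool_pos: [0.5363, 0.1297, 0.2232]
tool_rot: [-180.0, -0.2, 5.6]
force: [-0.1, 0.2, 0.6]
grip_width: 0.0869
grasp_force: 0.0
```

drive_tool --rows '[0,0,0,0,0,0,-1,0,0,0,0,0,0,-1,0,0,0,0,0,0,-1,0,0,0,0,0,0,-1,0,0,0,0,0,0,-1]'

```text
time_s: 3.92
tool_pos: [0.535, 0.1293, 0.2207]
tool_rot: [180.0, 0.0, 5.6]
force: [-0.1, 0.4, -1.0]
grip_width: 0.0448
grasp_force: 0.0
```

drive_tool --rows '[0,0,0.003,0,0,0,-1,0,0,0,0,0,0,-1,0,0,0,0,0,0,-1,0,0,0,0,0,0,-1,0,0,0,0,0,0,-1]'

```text
time_s: 4.55
tool_pos: [0.535, 0.1294, 0.2177]
tool_rot: [180.0, 0.0, 5.6]
force: [1.0, 0.3, -0.6]
grip_width: 0.014
grasp_force: 20.0
```

drive_tool --rows '[0,0,0,0,0,0,-1,0,0,0,0,0,0,-1]'

```text
time_s: 4.8
tool_pos: [0.535, 0.1293, 0.2177]
tool_rot: [180.0, 0.0, 5.6]
force: [-0.3, 0.1, -1.7]
grip_width: 0.0139
grasp_force: 20.0
```

drive_tool --rows '[0,0,-0.015,0,0,0,-1,0,0,-0.03,0,0,0,-1,0,0,-0.03,0,0,0,-1,0,0,0,0,0,-0.1265,-1,0,0,0,0,0,0,-1]'

```text
time_s: 5.42
tool_pos: [0.535, 0.1294, 0.2938]
tool_rot: [180.0, -0.1, 12.8]
force: [0.1, -0.4, -2.3]
grip_width: 0.0139
grasp_force: 20.0
```

```bash
python3 -c "
from h import *
to(*dw(-.105),.2925,DA)"
```

```text
t 5.42 pos [0.535  0.1294 0.2938] rot [ 1.7997e+02 -6.0000e-02  1.2780e+01] F [ 0.14 -0.38 -2.35] w 0.0139
turn [ 0.0005 -0.0011 -0.0012] shift [-0.153   0.3023  0.0013]
```

drive_tool --rows '[-0.017,0.033,0,0,0,0,-1,-0.017,0.0335,0,0,0,0,-1,-0.017,0.0335,0,0,0,0,-1,-0.017,0.0335,0,0,0,0,-1,-0.017,0.0335,0,0,0,0,-1]'

```text
time_s: 6.05
tool_pos: [0.4886, -0.0535, 0.2927]
tool_rot: [-180.0, 0.0, 12.7]
force: [0.4, -0.8, -1.3]
grip_width: 0.0142
grasp_force: 20.0
```

drive_tool --rows '[-0.017,0.034,0,0,0,0,-1,-0.017,0.034,0,0,0,0,-1,-0.017,0.034,0,0,0,0,-1,-0.017,0.0335,0,0,0,0,-1,0,0,0,0,0,0,-1]'

```text
time_s: 6.68
tool_pos: [0.4517, -0.2029, 0.2925]
tool_rot: [180.0, 0.1, 12.4]
force: [0.4, 1.2, -2.7]
grip_width: 0.0139
grasp_force: 20.0
```

drive_tool --rows '[0,0,0.02,0,0,0,-1,0,0,0.02,0,0,0,-1,0,0,0.01,0,0,0,-1,0,0,0,0,0,0,-1,0,0,0,0,0,0,-1]'

```text
time_s: 7.3
tool_pos: [0.4536, -0.1995, 0.2434]
tool_rot: [180.0, -0.0, 12.9]
force: [-0.6, 0.0, -2.4]
grip_width: 0.0139
grasp_force: 20.0
```

```bash
python3 - <<'E'
from h import *
to(*dw(-.105),.2222,DA)
c=read_camera("top");s=read_camera("scene")
a=cv2.resize(c["color"][145:255,340:420],None,fx=5,fy=5,interpolation=cv2.INTER_CUBIC); b=cv2.resize(s["color"][130:240,210:350],None,fx=5,fy=5,interpolation=cv2.INTER_CUBIC)[:, :]
cv2.imwrite("pics/p3.png",cv2.resize(np.hstack([a,b]),None,fx=.72,fy=.72))
E
```

```text
t 7.3 pos [ 0.4536 -0.1995  0.2434] rot [ 1.7996e+02 -5.0000e-02  1.2850e+01] F [-0.61  0.02 -2.35] w 0.0139
turn [ 0.0007 -0.0009  0.    ] shift [-0.0004 -0.0002  0.0212]
```

View pics/p3.png

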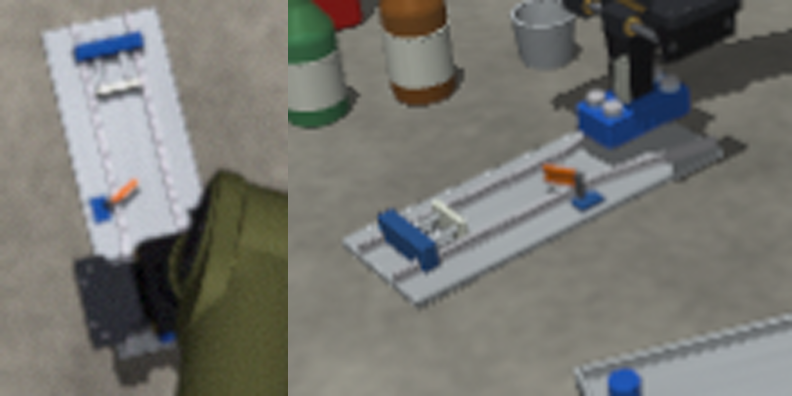

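The top view shows the flap still shut at (125,190), and the dock free ahead. The scene view shows the cassette hanging level over the mouth at (633,115). I'll check the centre line from the guides seen earlier while lowering.

```bash
python3 - <<'E'
from h import *
c=read_camera("top")
a=np.radians(DA)
for n,x,y,z in(("L",463,110,.018),("L",497,262,.018),("R",553,110,.018),("R",590,300,.018),("plate",513,135,.03)):
    d=onz(c,345+(x-357.5)/5.5-.4,145+y/5.5-.4,z)[:2]-DO
    print(n,(d[0]*np.cos(a)+d[1]*np.sin(a)).round(4),(-d[0]*np.sin(a)+d[1]*np.cos(a)).round(4))
E
```

```text
L 0.1075 0.0243
L 0.0129 0.0261
R 0.0954 -0.0288
R -0.0218 -0.0228
plate 0.0839 0.0004
```

drive_tool --rows '[0,0,0.01,0,0,0,-1,0,0,0.006,0,0,0,-1,0,0,0.002,0,0,0,-1,0,0,0,0,0,0,-1,0,0,0,0,0,0,-1]'

```text
time_s: 8.07
tool_pos: [0.4532, -0.1997, 0.2249]
tool_rot: [180.0, -0.0, 12.9]
force: [-0.7, -0.8, -2.4]
grip_width: 0.0139
grasp_force: 20.0
```

drive_tool --rows '[0,0,0.001,0,0,0,-1,0,0,0,0,0,0,-1]'

```text
time_s: 8.32
tool_pos: [0.4531, -0.1996, 0.2238]
tool_rot: [180.0, 0.0, 12.8]
force: [-0.2, -0.9, -1.8]
grip_width: 0.0136
grasp_force: 20.0
```

drive_tool --rows '[0,0,0.001,0,0,0,-1,0,0,0,0,0,0,-1]'

```text
time_s: 8.57
tool_pos: [0.4531, -0.1996, 0.2227]
tool_rot: [180.0, 0.0, 12.9]
force: [-1.0, -0.2, -1.2]
grip_width: 0.0139
grasp_force: 20.0
```

drive_tool --rows '[0,0,0.0006,0,0,0,-1,0,0,0,0,0,0,-1]'

```text
time_s: 8.82
tool_pos: [0.4531, -0.1996, 0.2221]
tool_rot: [180.0, 0.0, 12.9]
force: [-0.4, 0.0, -1.1]
grip_width: 0.0141
grasp_force: 20.0
```

drive_tool --rows '[0,0,0.0006,0,0,0,-1,0,0,0,0,0,0,-1]'

```text
time_s: 9.07
tool_pos: [0.4532, -0.1996, 0.2216]
tool_rot: [180.0, -0.0, 12.9]
force: [-0.2, -0.2, -1.1]
grip_width: 0.014
grasp_force: 20.0
```

drive_tool --rows '[0,0,0.0005,0,0,0,-1,0,0,0,0,0,0,-1]'

```text
time_s: 9.32
tool_pos: [0.4532, -0.1996, 0.2216]
tool_rot: [180.0, 0.0, 12.9]
force: [-2.1, 0.2, 5.0]
grip_width: 0.014
grasp_force: 20.0
```

drive_tool --rows '[0,0,0.0005,0,0,0,-1,0,0,0,0,0,0,-1]'

```text
time_s: 9.57
tool_pos: [0.4533, -0.1996, 0.2216]
tool_rot: [180.0, 0.0, 12.8]
force: [-4.2, 1.5, 10.4]
grip_width: 0.0139
grasp_force: 20.0
```

drive_tool --rows '[0,0,-0.0009,0,0,0,-1,0.006,0,0,0,0,0,-1,0.006,0,0,0,0,0,-1,0,0,0,0,0,0,-1]' --grip_force 14

```text
time_s: 10.07
tool_pos: [0.4657, -0.1969, 0.2216]
tool_rot: [180.0, -0.1, 12.9]
force: [0.0, -0.9, 1.6]
grip_width: 0.014
grasp_force: 14.0
```

drive_tool --rows '[0.006,0,0,0,0,0,-1,0.006,0,0,0,0,0,-1,0,0,0,0,0,0,-1]'

```text
time_s: 10.45
tool_pos: [0.4768, -0.1941, 0.2216]
tool_rot: [-180.0, 0.0, 12.9]
force: [-2.3, 0.1, 4.4]
grip_width: 0.0142
grasp_force: 14.0
```

drive_tool --rows '[0.006,0,0,0,0,0,-1,0.004,0,0,0,0,0,-1,0,0,0,0,0,0,-1]'

```text
time_s: 10.82
tool_pos: [0.4861, -0.1921, 0.2216]
tool_rot: [-180.0, 0.1, 12.9]
force: [-3.3, 0.1, 6.4]
grip_width: 0.014
grasp_force: 14.0
```

drive_tool --rows '[0.006,0,-0.0004,0,0,0,-1,0.004,0,0,0,0,0,-1,0,0,0,0,0,0,-1]'

```text
time_s: 11.2
tool_pos: [0.4965, -0.1895, 0.2216]
tool_rot: [-180.0, -0.1, 12.9]
force: [0.4, -0.7, -0.1]
grip_width: 0.0138
grasp_force: 14.0
```

drive_tool --rows '[0.005,0,0,0,0,0,-1,0.005,0,0,0,0,0,-1,0,0,0,0,0,0,-1]'

```text
time_s: 11.58
tool_pos: [0.5049, -0.1879, 0.2216]
tool_rot: [-180.0, 0.2, 12.8]
force: [-7.4, -0.0, 5.7]
grip_width: 0.014
grasp_force: 14.0
```

drive_tool --rows '[0.005,0,0,0,0,0,-1,0.005,0,0,0,0,0,-1,0,0,0,0,0,0,-1]'

```text
time_s: 11.95
tool_pos: [0.5145, -0.1857, 0.2216]
tool_rot: [-180.0, 0.2, 12.8]
force: [-6.7, -1.0, 5.1]
grip_width: 0.0139
grasp_force: 14.0
```

```bash
python3 - <<'E'
from h import *
to(*dw(0),.2216,DA)
s=read_camera("scene")
cv2.imwrite("pics/p4.png",cv2.resize(s["color"][130:220,220:350],None,fx=5,fy=5,interpolation=cv2.INTER_CUBIC))
E
```

```text
t 11.95 pos [ 0.5145 -0.1857  0.2216] rot [-179.96    0.24   12.83] F [-6.7  -0.99  5.12] w 0.0139
turn [-0.0007  0.0042 -0.0004] shift [ 0.0421 -0.0003 -0.    ]
```

View pics/p4.png

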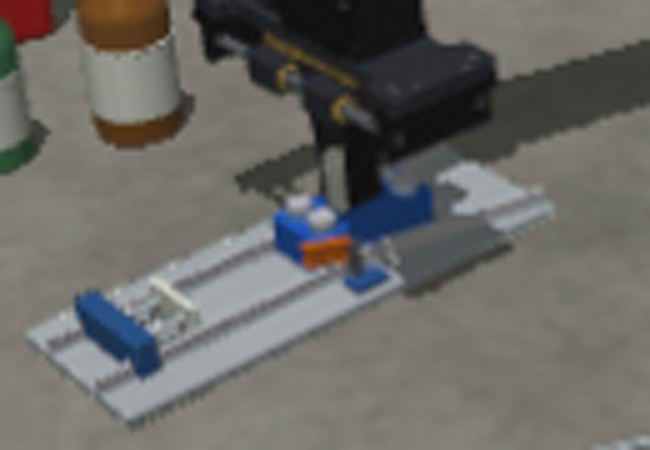

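The flap (325,250) lies against the cassette's side with the nose past it, and the cassette is level in the trough. Carrying on.

drive_tool --rows '[0.006,0,-0.0004,0,0,0,-1,0.006,0,0,0,0,0,-1,0.006,0,0,0,0,0,-1]'

```text
time_s: 12.38
tool_pos: [0.5331, -0.1813, 0.2217]
tool_rot: [-180.0, 0.0, 12.8]
force: [-1.7, -0.3, -2.0]
grip_width: 0.0133
grasp_force: 14.0
```

drive_tool --rows '[0.006,0,0,0,0,0,-1,0.006,0,0,0,0,0,-1,0.006,0,0,0,0,0,-1,0,0,0,0,0,0,-1]'

```text
time_s: 12.88
tool_pos: [0.5516, -0.177, 0.2224]
tool_rot: [180.0, -0.1, 12.9]
force: [1.5, -0.4, -4.2]
grip_width: 0.0144
grasp_force: 14.0
```

drive_tool --rows '[0.006,0,0,0,0,0,-1,0.006,0,0,0,0,0,-1,0.006,0,0,0,0,0,-1,0,0,0,0,0,0,-1]'

```text
time_s: 13.38
tool_pos: [0.5691, -0.173, 0.2224]
tool_rot: [180.0, -0.1, 12.9]
force: [0.6, 0.7, -3.9]
grip_width: 0.0142
grasp_force: 14.0
```

```bash
python3 -c "
from h import *
to(*dw(.037),.2216,DA)"
```

```text
t 13.38 pos [ 0.5691 -0.173   0.2224] rot [ 1.7999e+02 -1.1000e-01  1.2890e+01] F [ 0.64  0.7  -3.88] w 0.0142
turn [ 0.0002 -0.0019  0.0007] shift [ 0.0231 -0.0001  0.0008]
```

drive_tool --rows '[0.005,0,0.0005,0,0,0,-1,0.005,0,0,0,0,0,-1,0.005,0,0,0,0,0,-1,0,0,0,0,0,0,-1]'

```text
time_s: 13.88
tool_pos: [0.5835, -0.1697, 0.2218]
tool_rot: [180.0, -0.1, 12.9]
force: [-1.2, 0.6, -2.4]
grip_width: 0.0137
grasp_force: 14.0
```

drive_tool --rows '[0.003,0,0,0,0,0,-1,0.003,0,0,0,0,0,-1,0,0,0,0,0,0,-1]'

```text
time_s: 14.25
tool_pos: [0.5889, -0.1685, 0.2217]
tool_rot: [-180.0, -0.0, 12.9]
force: [-2.4, 0.6, -1.9]
grip_width: 0.0137
grasp_force: 14.0
```

drive_tool --rows '[0.003,0,0,0,0,0,-1,0,0,0,0,0,0,-1]'

```text
time_s: 14.5
tool_pos: [0.5918, -0.1679, 0.2217]
tool_rot: [-180.0, -0.0, 12.9]
force: [-2.4, 0.5, -1.8]
grip_width: 0.0139
grasp_force: 14.0
```

drive_tool --rows '[0.003,0,0,0,0,0,-1,0,0,0,0,0,0,-1]'

```text
time_s: 14.75
tool_pos: [0.5945, -0.1673, 0.2217]
tool_rot: [-180.0, 0.0, 12.9]
force: [-4.4, 1.0, -1.2]
grip_width: 0.0143
grasp_force: 14.0
```

```bash
python3 -c "
from h import *
to(*dw(.055),.2216,DA)"
```

```text
t 14.75 pos [ 0.5945 -0.1673  0.2217] rot [-1.7999e+02  3.0000e-02  1.2850e+01] F [-4.42  0.97 -1.16] w 0.0143
turn [-0.0001  0.0004  0.0001] shift [ 0.015  -0.0002  0.0001]
```

drive_tool --rows '[0.003,0,0,0,0,0,-1,0.003,0,0,0,0,0,-1,0,0,0,0,0,0,-1]'

```text
time_s: 15.12
tool_pos: [0.5996, -0.1661, 0.2217]
tool_rot: [-180.0, 0.2, 12.8]
force: [-6.5, -0.0, 1.6]
grip_width: 0.0138
grasp_force: 14.0
```

drive_tool --rows '[0.003,0,0,0,0,0,-1,0.003,0,0,0,0,0,-1,0,0,0,0,0,0,-1]'

```text
time_s: 15.5
tool_pos: [0.605, -0.1649, 0.2217]
tool_rot: [-180.0, 0.3, 12.8]
force: [-8.7, 1.4, 2.7]
grip_width: 0.0136
grasp_force: 14.0
```

```bash
cat > look.py <<'E'
from h import *
import sys
to(*dw(.055),.2216,DA)
s=read_camera("scene"); im=s["color"]; hsv=cv2.cvtColor(im,cv2.COLOR_BGR2HSV)
o=cv2.inRange(hsv,(4,130,80),(20,255,255)); o[:160]=0;o[200:]=0;o[:,:260]=0;o[:,310:]=0
ys,xs=np.nonzero(o); print("orange",len(xs),xs.min(),xs.max(),ys.min(),ys.max(),xs.mean().round(1),ys.mean().round(1))
if len(sys.argv)>1: cv2.imwrite(sys.argv[1],cv2.resize(im[130:220,220:350],None,fx=5,fy=5,interpolation=cv2.INTER_CUBIC))
E
python3 look.py pics/p5.png
```

```text
t 15.5 pos [ 0.605  -0.1649  0.2217] rot [-179.97    0.26   12.83] F [-8.65  1.35  2.67] w 0.0136
turn [-0.0006  0.0046 -0.0003] shift [ 0.0042 -0.0002  0.0001]
orange 41 261 289 161 183 284.3 179.9
```

View pics/p5.png

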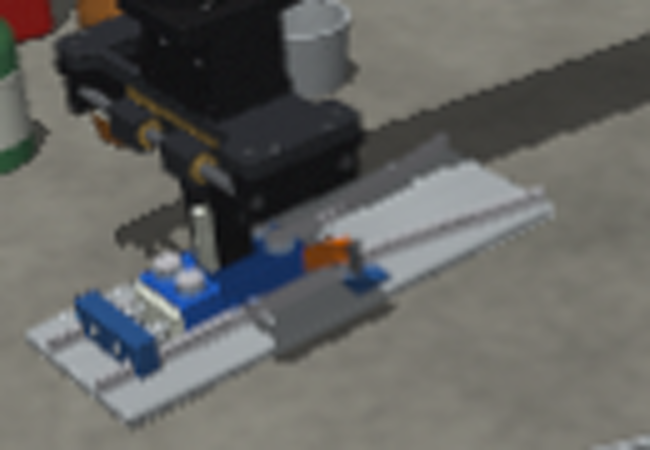

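The plate (165,300) is being pushed in, and the flap (328,252) is already swinging round the cassette's rear corner. A few more millimetres should free it.

drive_tool --rows '[0.0015,0,-0.0003,0,0,0,-1,0.0015,0,0,0,0,0,-1,0,0,0,0,0,0,-1]'

```text
time_s: 15.92
tool_pos: [0.6075, -0.1644, 0.2218]
tool_rot: [-180.0, 0.3, 12.8]
force: [-9.8, 0.2, 2.9]
grip_width: 0.0139
grasp_force: 14.0
```

drive_tool --rows '[0.001,0,0,0,0,0,-1,0.0005,0,0,0,0,0,-1,0,0,0,0,0,0,-1]'

```text
time_s: 16.3
tool_pos: [0.6088, -0.1641, 0.2218]
tool_rot: [-180.0, 0.4, 12.8]
force: [-11.8, 0.1, 3.3]
grip_width: 0.0138
grasp_force: 14.0
```

```bash
python3 look.py pics/p6.png
```

```text
t 16.3 pos [ 0.6088 -0.1641  0.2218] rot [-179.95    0.37   12.82] F [-11.78   0.14   3.32] w 0.0138
turn [-0.0008  0.0065 -0.0006] shift [ 0.0004 -0.0003  0.0002]
orange 41 281 289 178 183 284.8 180.3
```

View pics/p6.png

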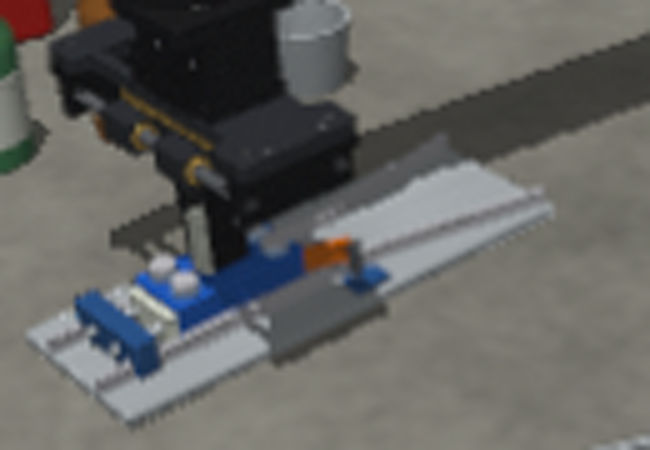

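```bash
python3 - <<'E'
from h import *
s=read_camera("scene")
for hx in (-.018,):
  for th in (0,.3,.74):
    a=-np.pi/3+th
    tip=(hx+.028*np.cos(a),.030+.028*np.sin(a))
    print(hx,th,[((proj(s,(*dw(*q),z))-[220,130])*5).round(0).tolist() for q in((hx,.03),tip) for z in(.019,.033)])
for x in(.005,.010,.012): print("rear corner",x,[((proj(s,(*dw(x,.022),z))-[220,130])*5).round(0).tolist() for z in(.008,.034)])
im=s["color"]; print(im[174:186,276:296].astype(int)[:,:,2]-im[174:186,276:296].astype(int)[:,:,0])
E
```

```text
-0.018 0 [[348.0, 257.0], [346.0, 237.0], [304.0, 250.0], [302.0, 230.0]]
-0.018 0.3 [[348.0, 257.0], [346.0, 237.0], [300.0, 258.0], [298.0, 238.0]]
-0.018 0.74 [[348.0, 257.0], [346.0, 237.0], [303.0, 269.0], [301.0, 249.0]]
rear corner 0.005 [[310.0, 283.0], [306.0, 245.0]]
rear corner 0.01 [[303.0, 286.0], [299.0, 249.0]]
rear corner 0.012 [[300.0, 287.0], [297.0, 250.0]]
[[ -4  -4  -3  -3  -3  -2  -2  -2  -3  -3  -5  -7  -7  -8  -7  -8  -8  -8
   -8  -9]
 [ -3  -3  -3  -2  -2  -3  -3  -4  -5  -7  -7  -9  -8  -8  -8  -8  -8  -9
   -9  -8]
 [ -3  -3  -2  -3  -2  -2  -4  -7  -8  -9  -9  -8   1  10  -9  -9  -9  -8
   -9  -8]
 [ -4  -9 -13  -4  -4  -4  -5  -7   0  15  26  38  54  61   4  -7  -8  -8
   -8  -8]
 [ -6 -22 -40 -22  -7  10  12  19  41  86 109 160 149  92  30  -4  -5  -7
   -6  -6]
 [-19 -31 -63 -66 -17  51  62  87  90 107 120 100  89  37  -3  -2  -4  -5
   -4  -3]
 [-42 -50 -68 -76 -19  88  90  90  92  93  96 103  94  45  -3  -1  -3  -3
   -3  -3]
 [-61 -73 -72 -70 -12  82  92  92  94  95 108 114 106  62  -2  -2  -2  -2
   -2  -4]
 [-71 -70 -70 -72 -22  63  94  93  89  82  78  64  55  40  -2  -1 -11 -20
  -24 -21]
 [-71 -70 -69 -69 -28  48  66  52  39  33  16  -1  -3  -2  -2  -2 -33 -63
  -66 -61]
 [-70 -70 -69 -70 -40   6  18   7  -2  -3  -2  -3  -9 -21 -21 -16 -57 -94
  -94 -94]
 [-70 -69 -62 -43 -28 -15  -2  -2  -2  -2  -4  -7 -23 -52 -40 -37 -60 -84
  -91 -85]]
```

The flap's left bottom edge is at row 183.5, against 179.5 when shut, so it is still open and on the cassette's side. The cassette trails my estimate by a few millimetres, so I'll keep pushing in small steps.

drive_tool --rows '[0.001,0,-0.0004,0,0,0,-1,0.0005,0,0,0,0,0,-1,0,0,0,0,0,0,-1]'

```text
time_s: 16.77
tool_pos: [0.6101, -0.1638, 0.2218]
tool_rot: [-179.9, 0.4, 12.8]
force: [-9.6, -0.7, 3.6]
grip_width: 0.0141
grasp_force: 14.0
```

drive_tool --rows '[0.001,0,0,0,0,0,-1,0,0,0,0,0,0,-1]'

```text
time_s: 17.02
tool_pos: [0.6115, -0.1635, 0.2218]
tool_rot: [-179.9, 0.3, 12.8]
force: [-7.9, -0.1, 0.0]
grip_width: 0.0139
grasp_force: 14.0
```

```bash
cat >> look.py <<'E'
d=im.astype(int); d=(d[:,:,2]-d[:,:,0])[174:186,279:292]; print("bottom row per col",[(279+j,174+np.nonzero(d[:,j]>35)[0].max()) for j in range(13) if (d[:,j]>35).any()])
E
python3 look.py
```

```text
t 17.02 pos [ 0.6115 -0.1635  0.2218] rot [-179.95    0.3    12.82] F [-7.88 -0.13  0.03] w 0.0139
turn [-0.0009  0.0052 -0.0005] shift [-0.0024 -0.0002  0.0002]
orange 36 281 289 176 180 284.6 178.3
bottom row per col [(281, np.int64(179)), (282, np.int64(180)), (283, np.int64(180)), (284, np.int64(180)), (285, np.int64(181)), (286, np.int64(181)), (287, np.int64(181)), (288, np.int64(181)), (289, np.int64(181))]
```

The flap snapped shut: its bottom edge is now at row 179–181, as it was originally, and the force dropped. I'll ease the cassette back onto the flap with the grip held, so it doesn't spring back hard.

drive_tool --rows '[-0.003,0,0,0,0,0,-1,-0.003,0,0,0,0,0,-1,-0.002,0,0,0,0,0,-1,0,0,0,0,0,0,-1]'

```text
time_s: 17.58
tool_pos: [0.6048, -0.1649, 0.2222]
tool_rot: [-180.0, 0.1, 12.8]
force: [-5.4, -0.6, -3.4]
grip_width: 0.0142
grasp_force: 14.0
```

drive_tool --rows '[-0.001,0,0,0,0,0,-1,-0.001,0,0,0,0,0,-1,0,0,0,0,0,0,-1]'

```text
time_s: 17.95
tool_pos: [0.6033, -0.1652, 0.2225]
tool_rot: [-180.0, -0.0, 12.9]
force: [-4.1, 0.4, -4.2]
grip_width: 0.0139
grasp_force: 14.0
```

drive_tool --rows '[-0.001,0,0,0,0,0,-1,0,0,0,0,0,0,-1]'

```text
time_s: 18.2
tool_pos: [0.6023, -0.1655, 0.2224]
tool_rot: [-180.0, -0.0, 12.9]
force: [-3.2, -0.5, -3.3]
grip_width: 0.014
grasp_force: 14.0
```

drive_tool --rows '[-0.001,0,0,0,0,0,-1,0,0,0,0,0,0,-1]'

```text
time_s: 18.45
tool_pos: [0.6014, -0.1657, 0.2225]
tool_rot: [180.0, -0.0, 12.9]
force: [-4.3, 1.2, -3.3]
grip_width: 0.0137
grasp_force: 14.0
```

drive_tool --rows '[-0.001,0,0.0005,0,0,0,-1,0,0,0,0,0,0,-1]'

```text
time_s: 18.7
tool_pos: [0.6006, -0.1658, 0.2223]
tool_rot: [180.0, -0.1, 12.9]
force: [-2.9, 1.9, -2.4]
grip_width: 0.0138
grasp_force: 14.0
```

drive_tool --rows '[-0.001,0,0.0003,0,0,0,-1,0,0,0,0,0,0,-1]'

```text
time_s: 18.95
tool_pos: [0.5998, -0.166, 0.2222]
tool_rot: [180.0, -0.1, 12.9]
force: [-2.4, 2.0, 0.1]
grip_width: 0.0137
grasp_force: 14.0
```

drive_tool --rows '[-0.001,0,0,0,0,0,-1,0,0,0,0,0,0,-1]'

```text
time_s: 19.2
tool_pos: [0.5988, -0.1662, 0.2221]
tool_rot: [180.0, -0.1, 12.9]
force: [-1.3, 2.9, 1.0]
grip_width: 0.0143
grasp_force: 14.0
```

drive_tool --rows '[-0.0007,0,0,0,0,0,-1,0,0,0,0,0,0,-1]'

```text
time_s: 19.45
tool_pos: [0.5984, -0.1663, 0.2221]
tool_rot: [180.0, -0.1, 12.9]
force: [1.0, 2.5, 0.7]
grip_width: 0.0137
grasp_force: 14.0
```

drive_tool --rows '[0,0,0,0,0,0,-1,0,0,0,0,0,0,-1,0,0,0,0,0,0,-1]' --grip_force 3

```text
time_s: 19.82
tool_pos: [0.5983, -0.1664, 0.2221]
tool_rot: [180.0, -0.1, 12.9]
force: [2.1, 4.3, 1.3]
grip_width: 0.014
grasp_force: 3.0
```

```bash
python3 look.py pics/p7.png
```

```text
t 19.82 pos [ 0.5983 -0.1664  0.2221] rot [ 1.7997e+02 -1.1000e-01  1.2870e+01] F [2.11 4.3  1.26] w 0.014
turn [ 0.0005 -0.0019  0.0003] shift [ 0.0111 -0.0002  0.0005]
orange 29 261 289 161 181 283.3 176.7
bottom row per col [(281, np.int64(176)), (282, np.int64(176)), (283, np.int64(177)), (284, np.int64(180)), (285, np.int64(180)), (286, np.int64(181)), (287, np.int64(181)), (288, np.int64(181)), (289, np.int64(181))]
```

The force has crossed zero, so the cassette rests on the shut flap. Opening and lifting away.

drive_tool --rows '[0,0,0,0,0,0,0,0,0,0,0,0,0,0,0,0,0,0,0,0,0,0,0,0,0,0,0,0,0,0,0,0,0,0,0]'

```text
time_s: 20.5
tool_pos: [0.5976, -0.1667, 0.2216]
tool_rot: [180.0, 0.0, 12.8]
force: [-0.2, -0.8, 0.1]
grip_width: 0.0429
grasp_force: 0.0
```

drive_tool --rows '[0,0,-0.02,0,0,0,0,0,0,-0.04,0,0,0,0,0,0,-0.05,0,0,0,0,-0.06,0,-0.04,0,0,0,0,-0.06,0,0,0,0,0,0]'

```text
time_s: 21.12
tool_pos: [0.4892, -0.191, 0.3711]
tool_rot: [179.7, -0.4, 13.0]
force: [-0.6, -1.3, 0.5]
grip_width: 0.0433
grasp_force: 0.0
```

drive_tool --rows '[-0.05,0,0,0,0,0,0,0,0,0,0,0,0,0,0,0,0,0,0,0,0]'

```text
time_s: 21.5
tool_pos: [0.4404, -0.2022, 0.3678]
tool_rot: [179.9, -0.1, 12.9]
force: [0.1, 0.5, 0.4]
grip_width: 0.0434
grasp_force: 0.0
```

```bash
python3 look.py pics/p8.png
```

```text
t 21.5 pos [ 0.4404 -0.2022  0.3678] rot [ 1.7989e+02 -1.2000e-01  1.2880e+01] F [0.09 0.46 0.39] w 0.0434
turn [ 0.002  -0.0021  0.0005] shift [0.173  0.     0.1462]
orange 25 282 289 176 180 285.8 178.3
bottom row per col [(281, np.int64(176)), (282, np.int64(176)), (283, np.int64(177)), (284, np.int64(180)), (285, np.int64(180)), (286, np.int64(181)), (287, np.int64(181)), (288, np.int64(181)), (289, np.int64(181))]
```

View pics/p8.png

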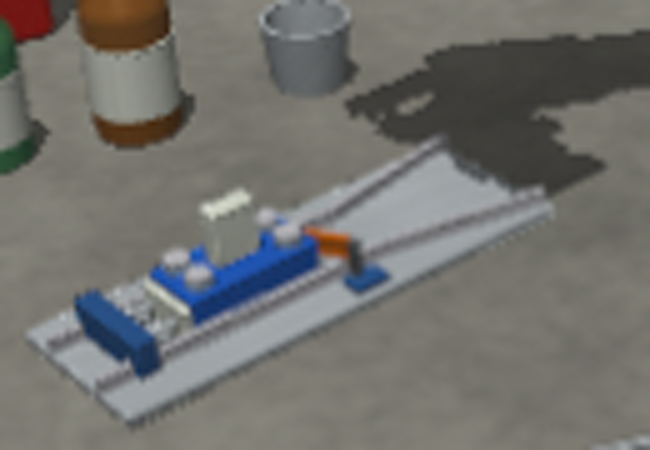

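The picture shows the cassette (235,265) flat in the trough, touching the plate (165,300). Its rear rests on the shut flap (335,242), and the gripper is clear. Handing in.

```bash
python3 -c "
from cell import *
print(sign_off())"
```

```text
the job is handed in; nothing more can be done
None
```

The cassette is in the dock, held by the sprung plate against the shut flap, with the gripper clear; I handed the job in at about 21.5 s, and sign-off returned no verdict.

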